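Park the test wand upright in its dock

ROBOT

A 6-joint arm with a two-finger parallel gripper is mounted at the origin on the work surface. World frame = base frame: x ahead of the robot, y to its left, z up, the work surface at z = 0. Lengths are in m, angles in rad, forces in N, time in s.
With the tool pointing down it reaches from about 0.35 to 1 m from the base axis. Payload 7.1 kg.
Tool frame: the origin (TCP) lies midway between the tips of the shut fingers; the grasp point (between the pads) lies 19 mm behind it; z points along the fingers, y is the line along which they close (so a half turn about z gives the same grasp; the last joint's range is limited). The gripper opens to 85 mm and grips with 20 to 120 N. Pads are 22 mm wide; open, the fingers measure 114 mm over their backs; the gripper's body (76 mm by 85 mm) begins 54 mm behind the grasp point. The pads swing forward as they close: fully open they stand 13 mm farther back than shut.
Start: joints at [-1.289, 0.423, 1.63, -0, 1.089, -0.019], TCP at [0.185, -0.597, 0.231] pointing down, gripper open.
Joint ranges: [-3, 3], [-0.9, 2.11], [0.09, 2.58], [-1.31, 4.45], [0.11, 2.69], [-2.54, 2.54]. Speed limits (rad/s): [2.39, 2.39, 3.01, 3.14, 3.14, 3.14].

INTERFACE

Orientations are given as a unit quaternion [w, x, y, z].
In Python, from rig import env gives the robot as it stands.
- The arm moves only by the tool move_arm, never from a script. Its argument "series" is a list of rows, each an object with "dp": the shift along the tool's x, y, z in mm, a list of three; "rot": the turn, a rotation vector about the tool's x, y, z in rad, a list of three; "gripper": the opening, from -1 (shut) to 1 (fully open). A call has 1 to 20 rows; each row is the pose to reach, as a shift and turn from the pose commanded when the call began, along the tool's axes at that moment; what a row does not reach only later rows make up. A row lasts 1/12 s, in which the tool goes at most 41.7 mm and 7.16 degrees, less where a joint would pass 70% of its speed; a pose out of reach is approached as far as the arm can. A call with a gripper value outside its range is refused whole. The fingers move at their own pace and stop on an object; "squeeze" is the grip in N (left out, the last holds). Time passes only in rows, so rows that repeat a pose let the fingers close. It gives the time, the measured TCP pose, the force, the opening and the grip force at its end, in the units of the state.
- env.get_state(): the state, without advancing time (a new reading comes with each control period).
- env.grab_frame(name): name is "scene" or "side" or "wrist"; returns a dict with "image" (480x640x3 uint8, red, green, blue), "mtx" (3x3 intrinsics, pixels), "R" (3x3) and "t" (3): a world point X has camera coordinates R X + t. Camera axes: x right, y down, z forward; pixel columns grow to the right and rows downward; lengths in m; the calibration is good to about 2 mm. A picture is of the moment at which its call begins. There is no depth.
- env.job_done(): hands the job in; it is judged then, once.
Trained networks look in the newest picture that a camera, given by its name, has taken for a name from the list of things; names that differ only in an ending like _2 or _b are one class to them, and where a whole thing is asked for, a point or a joint stands for the part that bears it (a point fixed in the world has none). Each returns a list of dicts, best first, with "conf" (0 to 1); they miss things now and then, are a little off and sometimes report something else, mostly with a low value. They report only what shows in the picture. A call takes as long as a camera call. They do not tell look-alikes from the thing itself.
- env.masks_of(camera, thing): "mask" (480x640 bool, what is visible of it) and "bbox" ([left, top, right, bottom] in pixels, round what is visible of it).
The state is a dict: "t": time; "joints": joint angles; "qd": joint speeds; "effort": joint torques, N m; "tcp_pos": TCP position; "orientation": TCP orientation; "contact_force": force on the tool from outside, world axes, zero at the start; "wrist_torque": the same for the moment, N m; "width": opening from 0.0 (shut) to 1.0 (fully open); "grip_force": force on a finger pad.
Only numpy, scipy, OpenCV 4.12 (cv2) and the standard library are available. Lean on these libraries where they do the work, as an engineer would, in place of code of your own. Each camera call takes 0.05 s, during which the arm holds its last target. There are 200 camera calls.

TASK

The test wand of the cable tester was left slumped over on the ready rest of its dock. Keeping its foot in the cup, tip it up and push it between the clip's rollers until it stands upright on the pad, press it there with about 20 N (never over 28 N) for half a second so that its contacts seat, and leave it standing by itself with its foot down on the cup's floor. Do not disturb the other things on the bench.

Things in the scene. Friction and masses are not known exactly. Their poses are not given: they have to be found in the camera images.
- wand: the test wand: a straight round stick 190 mm long, lying slantwise (45 degrees) in its dock. Steel foot 20 mm in diameter for the first 47 mm (10 mm in the lowest 5 mm), then a black body 28 mm in diameter to the top. About 0.2 kg. Origin at the centre of its foot's flat end; its z axis runs along the wand to the top
- wand_mid (a point): point on the wand's axis 105 mm above its foot, the part that goes into the clip
- dock: the fixed dock on a steel plate 190 mm (x, -120 to +70) by 100 mm (y), 8 mm thick; origin on the bench under the cup's centre, z up. The wand leans towards its -x side, over a wire rest. Behind the cup is a post, 30 mm wide, 133 mm high, that carries the spring clip and a black pad (z 75 to 125 mm) against which the wand comes to stand, about over the cup
- rest (a point): middle of the wire rest's crossbar (8 mm thick, 61 mm above the bench, at dock x = -58 mm) on which the wand lies; two side prongs, 33 mm apart inside, rise to 80 mm
- cup (a point): centre of the cup's inner floor, 14 mm above the bench. Cup: inner diameter 33 mm, rim 16 mm above its floor, wall 4 mm
- post (a point): mark on the dock's post line, 119 mm above the bench, over the cup's centre, at the clip's height. Two upright steel rollers, 10 mm thick (z 109 to 129 mm), 35 mm apart, sprung sideways; the wand enters between them from dock -x, takes 5 to 12 N to pass, and then stands on the pad. Pad and rollers are clamped together at a depth not given: the seated axis is 9 mm before to 3 mm behind this mark
- screwdriver: loose screwdriver, 170 mm long, lying beside the dock; a bystander, origin near its middle
- tape: loose roll of clear tape, ring 90 mm across, 22 mm high, lying flat; a bystander, origin at the centre of its underside
- spool: loose empty grey reel, 68 mm across, 50 mm high; a bystander, origin at the centre of its underside
- parts_bin: loose blue open bin 120 x 160 x 50 mm with connector shells; a bystander, origin at the centre of its underside
- mug: loose white mug, 85 mm high, 76 mm across; a bystander, origin at the centre of its underside
- meter: loose grey hand meter 150 x 85 x 35 mm; a bystander, origin at the centre of its underside
Things that resemble listed ones, but are neither listed nor needed, are in the scene too. Several things have the shape of the dock; the one meant has the colours described above.

How it is judged:
On the way, in this order (a step that is already met when the one before it is completed fails the run):
1. the wand is tipped up with its foot still in the cup (angle between wand's own z axis and vertical between 0.15 and 0.45 rad and horizontal distance between wand and cup below 0.02 m), for 0.04 s.
2. the upright wand is pressed home by the fingers with over 14 N for 0.3 s (contact force between the fingers and wand above 14 N and angle between wand's own z axis and vertical below 0.16 rad and horizontal distance between wand and cup below 0.014 m), for 0.3 s.
At the end, for the whole second after the job is handed in: the wand stands within 0.16 rad of upright, its mid point within 14 mm (horizontally) of the mark on the post line, its foot within 14 mm of the cup's centre and less than 4 mm above the cup's floor, at rest (angle between wand's own z axis and vertical below 0.16 rad and horizontal distance between wand_mid and post below 0.014 m and horizontal distance between wand and cup below 0.014 m and height (world z) of wand below 0.018 m and linear speed of wand below 0.02 m/s); the robot touches nothing.
It fails at once if the wand is pressed or squeezed too hard (over 28 N) (contact force between the fingers and wand above 28 N).
It fails at once if the wand's foot leaves the cup (horizontal distance between wand and cup above 0.028 m or height (world z) of wand above 0.045 m).
It fails at once if a bystander is moved more than 30 mm (distance of any of screwdriver, tape, spool, parts_bin, mug, meter from where it was at the start of the episode above 0.03 m).
It also fails if it takes over 45 s, if anything falls off the work surface, if the arm or the gripper's body presses on something with over 40 N, if the wrist force passes 120 N, or if a joint passes its speed limit or range.

## Working session

There is one attempt and no reset: what is moved stays moved. The work goes in short steps, Python scripts to look and compute and a tool call to move; the robot and the scene stay as the last step left them, time stands still between calls to the robot, and variables do not carry over. Pictures are saved under pics/ and viewed, at most 10 in all, crops included, and the job is handed in when it is done.

Besides the shell and the picture viewer there is one more tool, called as a command line: name --argument value ..., lists and objects as JSON in quotes. move_arm: Moves the arm, as the interface text tells. Its arguments: {"type":"object","properties":{"series":{"type":"array","items":{"type":"object","properties":{"dp":{"type":"array","items":{"type":"number"}},"rot":{"type":"array","items":{"type":"number"}},"gripper":{"type":"number"}}}},"squeeze":{"type":"number"}},"required":["series"]}

```bash
mkdir -p pics; ls; cat > h.py <<'E'
import numpy as np, cv2
from rig import env
def grab(c,n):
    f=env.grab_frame(c); cv2.imwrite(f'pics/{n}.png',f['image'][:,:,::-1]); return f
def proj(f,X):
    p=(f['R']@np.atleast_2d(X).T+np.array(f['t']).reshape(3,1)); p=f['mtx']@p; return (p[:2]/p[2]).T
def ray(f,uv,z):
    R=np.array(f['R']);t=np.array(f['t']).ravel();c=-R.T@t
    d=R.T@np.linalg.inv(f['mtx'])@np.array([uv[0],uv[1],1.]); return c+d*(z-c[2])/d[2]
E
python3 - <<'E'
from h import *
import pickle
fs={c:grab(c,c+'0') for c in ('scene','side','wrist')}
pickle.dump(fs,open('f0.pkl','wb'))
s=env.get_state(); print(s)
for c in ('scene','side','wrist'):
    for n in ('wand','dock','screwdriver','tape','spool','parts_bin','mug','meter'):
        for m in env.masks_of(c,n):
            print(c,n,round(m['conf'],2),m['bbox'])
img=np.hstack([cv2.resize(fs[c]['image'],(400,300)) for c in ('scene','side')])
E
```

```text
pics
{'t': 0.15, 'joints': array([-1.28900383e+00,  4.23700351e-01,  1.63049304e+00, -3.08009837e-05,
        1.08857831e+00, -1.89844817e-02]), 'qd': array([-0.0003711 , -0.00246335, -0.00163261,  0.00193479, -0.00033277,
       -0.00274337]), 'effort': array([ 1.70658577e-04, -5.57770443e+01, -2.82017952e+01, -2.70983304e-05,
        4.70051280e-03,  7.60890231e-06]), 'tcp_pos': array([ 0.18507559, -0.59653843,  0.23071078]), 'orientation': array([-5.82655685e-04,  9.88711705e-01,  1.49829294e-01, -9.07657852e-05]), 'contact_force': array([ 0.09492124,  0.28579043, -0.71367017]), 'wrist_torque': array([ 0.03748115, -0.01606365,  0.00832231]), 'grip_force': 0.0, 'width': 1.0000687932568768}
scene wand 0.78 [288.6, 247.1, 352.7, 293.0]
scene dock 0.95 [187.9, 290.4, 273.6, 350.9]
scene dock 0.93 [295.0, 251.2, 377.6, 314.4]
scene dock 0.8 [293.0, 178.9, 364.2, 233.7]
scene dock 0.67 [197.7, 185.9, 270.1, 240.2]
scene tape 0.76 [323.0, 320.7, 362.5, 358.9]
scene spool 0.89 [382.4, 259.7, 409.9, 290.1]
scene spool 0.63 [292.1, 253.8, 378.2, 318.5]
scene spool 0.5 [311.0, 254.8, 370.5, 264.5]
scene parts_bin 0.98 [94.5, 213.4, 166.3, 268.7]
scene mug 0.89 [378.5, 286.9, 428.7, 333.8]
scene meter 0.9 [436.1, 197.1, 497.6, 248.0]
scene meter 0.64 [384.0, 262.8, 409.6, 290.8]
side wand 0.65 [269.0, 195.0, 320.3, 264.0]
side dock 0.95 [275.2, 167.9, 342.1, 227.1]
side dock 0.84 [394.9, 200.7, 472.0, 276.6]
side dock 0.57 [238.0, 215.1, 322.6, 290.6]
side dock 0.57 [338.5, 259.0, 433.3, 345.1]
side screwdriver 0.86 [299.5, 257.7, 343.7, 299.9]
side tape 0.81 [222.6, 233.9, 256.4, 258.3]
side spool 0.78 [233.7, 278.0, 266.3, 317.7]
side parts_bin 0.95 [425.3, 170.1, 476.8, 217.5]
side parts_bin 0.59 [271.4, 192.4, 318.9, 266.0]
side mug 0.97 [184.4, 239.3, 232.8, 292.2]
side meter 0.92 [208.2, 373.3, 303.1, 438.8]
```

View pics/scene0.png

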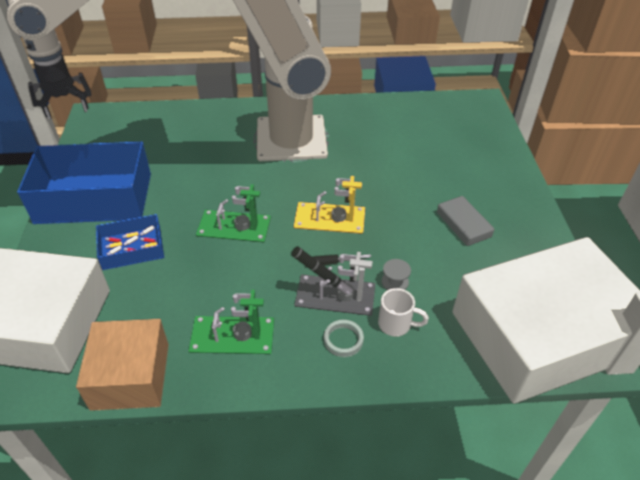

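View pics/side0.png

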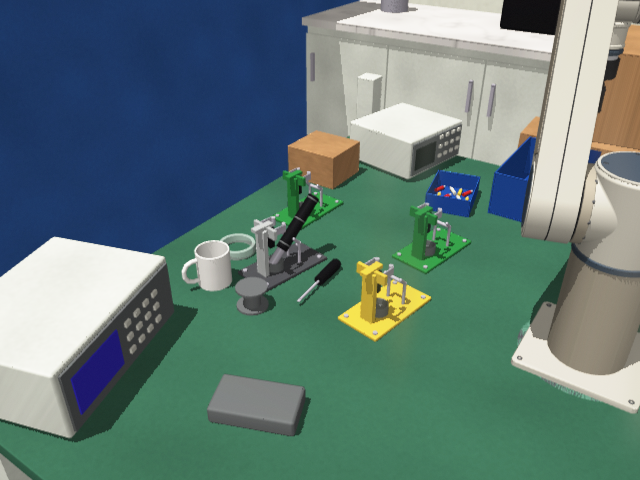

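The scene shows four dock-shaped things: green at (234,215) and (232,325), yellow at (330,210), and a grey steel dock at (337,285) with the black wand leaning in it. Only the grey one fits the description (steel plate, black pad, wand in it). The side view shows it at (280,255), with the screwdriver at (320,280), the mug at (210,265) and the spool at (252,297). I'll confirm it in one crop made of both views.

```bash
python3 - <<'E'
from h import *
import pickle
fs=pickle.load(open('f0.pkl','rb'))
a=cv2.resize(fs['scene']['image'][235:325,280:385],None,fx=4*.95,fy=4*.95,interpolation=cv2.INTER_CUBIC)
b=cv2.resize(fs['side']['image'][185:300,225:350],None,fx=3.2,fy=3.2,interpolation=cv2.INTER_CUBIC)
h=max(a.shape[0],b.shape[0]); 
a=np.pad(a,((0,h-a.shape[0]),(0,0),(0,0)));b=np.pad(b,((0,h-b.shape[0]),(0,0),(0,0)))
o=np.hstack([a,b]);print(a.shape,b.shape); cv2.imwrite('pics/crop.png',o[:,:,::-1])
for c in('scene','side'):
    f=fs[c]; R=np.array(f['R']);print(c,-R.T@np.array(f['t']).ravel(),R[2],f['mtx'][0][0])
print(ray(fs['scene'],(337,293),0.008), ray(fs['side'],(285,266),.008))
E
```

```text
(368, 399, 3) (368, 400, 3)
scene [ 1.55319036 -0.0181291   1.14878112] [-0.67813314  0.03579983 -0.73406663] 587.4774461714998
side [-0.0532996   0.99121138  0.78014867] [ 0.48547203 -0.70482472 -0.51724175] 592.0491532058319
[0.65209713 0.09336186 0.008     ] [0.6405289  0.09187686 0.008     ]
```

View pics/crop.png

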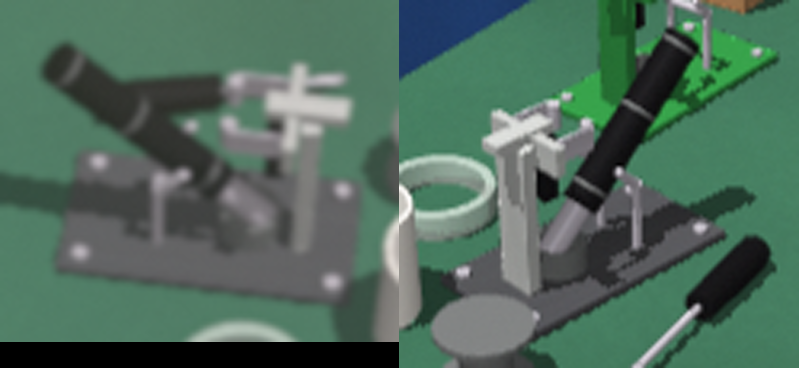

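The crop confirms it: grey steel plate, white clip on the post, black pad, and the wand leaning to dock -x (image left in the scene view). Next I fit the dock pose from the plate corners and screws in both views.

```bash
cat > fit.py <<'E'
from h import *
import pickle
from scipy.optimize import least_squares
fs=pickle.load(open('f0.pkl','rb'))
S=lambda u,v:(u/3.8+280-.4,v/3.8+235-.4)
D=lambda u,v:((u-399)/3.2+225-.4,v/3.2+185-.4)
H=.008
w=lambda s,r=0:(.011-.7071*s,0,.0175+.7071*s)
obs=[('scene',S(82,152),(-.12,.05,H)),('scene',S(360,180),(.07,.05,H)),('scene',S(350,301),(.07,-.05,H)),('scene',S(57,268),(-.12,-.05,H)),
('side',D(725,235),(-.12,.05,H)),('scene',S(61,63),w(.19)),('side',D(684,42),w(.19))]
def res(p,full=False):
    c,s=np.cos(p[2]),np.sin(p[2]); r=[]
    for cam,uv,X in obs:
        W=np.array([p[0]+c*X[0]-s*X[1],p[1]+s*X[0]+c*X[1],X[2]]); r.append(proj(fs[cam],W)[0]-uv)
    return np.array(r) if full else np.ravel(r)
for a0 in (1.4,):
    for sgn in (1,-1):
        o2=[(c,u,(X[0],sgn*X[1],X[2])) for c,u,X in obs]
        sv=obs; obs=o2
        q=least_squares(res,[.65,.1,a0],loss='soft_l1'); print(sgn,q.x,q.cost); print(res(q.x,True).round(1).tolist())
        if sgn==-1 or 1: 
            np.save(f'dock{sgn}.npy',q.x)
        obs=sv
E
python3 fit.py
```

```text
1 [0.65699866 0.11401584 1.3622107 ] 5.911702565479166
[[-0.3, -1.2], [1.1, -0.0], [0.5, -0.0], [-0.5, -0.7], [-0.6, -1.0], [-0.8, -2.0], [-1.4, -2.2]]
-1 [0.61204581 0.11850325 1.65447754] 169.99231785452992
[[-0.3, 26.5], [2.7, 10.4], [-3.0, -51.4], [1.3, -34.8], [-30.1, -13.0], [0.0, -4.9], [1.3, -0.8]]
```

```bash
cat > dk.py <<'E'
from h import *
p=np.load('dock1.npy')
def W(X,p=p):
    X=np.atleast_2d(np.array(X,float)); c,s=np.cos(p[2]),np.sin(p[2])
    return np.c_[p[0]+c*X[:,0]-s*X[:,1],p[1]+s*X[:,0]+c*X[:,1],X[:,2]]
E
python3 - <<'E'
from dk import *
import pickle
fs=pickle.load(open('f0.pkl','rb'))
out=[]
for c,(x0,y0,x1,y1),k in (('scene',(280,235,385,325),3.8),('side',(225,185,350,300),3.2)):
    im=cv2.resize(fs[c]['image'][y0:y1,x0:x1],None,fx=k,fy=k,interpolation=cv2.INTER_CUBIC)
    P=lambda X:((proj(fs[c],W(X))-[x0,y0]+.5)*k).astype(np.int32)
    a=np.linspace(0,2*np.pi,40)
    cv2.polylines(im,[P([(-.12,-.05,.008),(.07,-.05,.008),(.07,.05,.008),(-.12,.05,.008)])],True,(255,0,0))
    cv2.polylines(im,[P(np.c_[.0205*np.cos(a),.0205*np.sin(a),0*a+.03])],True,(255,255,0))
    cv2.polylines(im,[P([(.011,0,.0175),(.011-.1343,0,.0175+.1343)])],False,(0,255,0))
    cv2.polylines(im,[P([(-.058,-.0165,.008),(-.058,-.0165,.08)])],False,(0,255,255))
    cv2.polylines(im,[P([(-.058,.0165,.008),(-.058,.0165,.08)])],False,(0,255,255))
    cv2.polylines(im,[P([(-.01,-.0175,.119),(-.01,.0175,.119)])],False,(255,0,255))
    out.append(np.pad(im,((0,368-im.shape[0]),(0,0),(0,0))))
cv2.imwrite('pics/ov.png',np.hstack(out)[:,:,::-1])
for n,uv in (('green1',(232,335)),('green2',(234,225)),('yellow',(330,217))): print(n,ray(fs['scene'],uv,.008).round(3))
sc=env.masks_of('side','screwdriver')
print(ray(fs['side'],(299.5,300),.005),ray(fs['side'],(340,262),.012))
E
```

```text
green1 [ 0.762 -0.162  0.008]
green2 [ 0.398 -0.169  0.008]
yellow [0.382 0.097 0.008]
[0.54058857 0.17435631 0.005     ] [0.54117438 0.01114718 0.012     ]
```

View pics/ov.png

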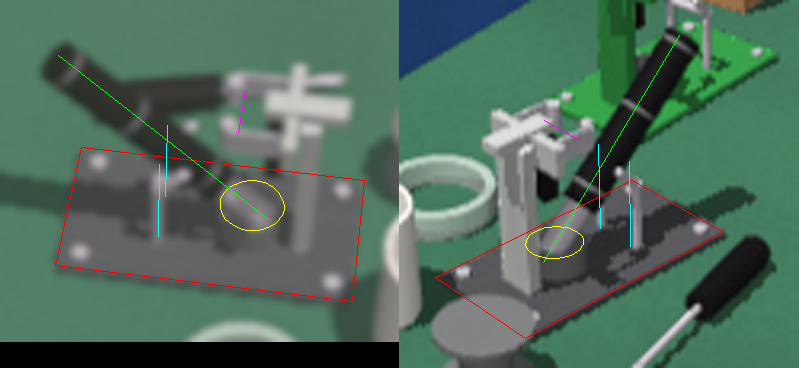

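The overlay fits within about 2 px: plate outline (55–365,150–300), cup, and wand axis. Plan: fingers nearly shut with a 14 mm V gap and the tool tilted 30° towards dock +x. They go under the wand's top, swing it up along its arc and press just above the rollers. A helper turns dock-frame targets into move numbers.

```bash
cat > go.py <<'E'
import sys
from dk import *
from scipy.spatial.transform import Rotation as Ro
def cur():
    s=env.get_state(); q=s['orientation']; return s,np.array(s['tcp_pos']),Ro.from_quat([q[1],q[2],q[3],q[0]])
def dock(P): # world->dock
    d=np.array(P)-[p[0],p[1],0]; c,s=np.cos(p[2]),np.sin(p[2]); return np.array([c*d[0]+s*d[1],-s*d[0]+c*d[1],d[2]])
def tgt(t):  # tool axes for tilt t (deg) toward dock +x
    c,s=np.cos(p[2]),np.sin(p[2]); t=np.radians(t); dx=np.array([c,s,0]); dy=np.array([-s,c,0]); z=np.array([0,0,1])
    X=np.cos(t)*dx+np.sin(t)*z; Z=np.sin(t)*dx-np.cos(t)*z; return Ro.from_matrix(np.c_[X,np.cross(Z,X),Z])
def report():
    s,P,R=cur(); F=s['contact_force']; c,q=np.cos(p[2]),np.sin(p[2])
    z=dock(R.apply([0,0,1])+[p[0],p[1],0])
    print('t',round(s['t'],2),'dockTCP mm',(dock(P)*1e3).round(1),'tilt',round(np.degrees(np.arctan2(z[0],-z[2])),1),'zlat',z[1].round(3),'F dock',np.round([c*F[0]+q*F[1],-q*F[0]+c*F[1],F[2]],1),'w',round(s['width'],3),'grip',round(s['grip_force'],1))
def rows(L): # rows of x,y,z(mm dock TCP),tilt
    s,P,R=cur()
    for x,y,z,t in L:
        w=W([x/1e3,y/1e3,z/1e3])[0]; print((x,y,z,t),'dp',(R.inv().apply(w-P)*1e3).round(1).tolist(),'rot',(R.inv()*tgt(t)).as_rotvec().round(3).tolist())
if __name__=='__main__':
    report(); rows(eval(sys.argv[1]) if len(sys.argv)>1 else [])
E
python3 go.py "[(-230,0,200,0),(-230,0,160,30)]"
```

```text
t 1.4 dockTCP mm [-793.2  314.4  231.3] tilt -0.0 zlat 0.0 F dock [-0.4  0.2 -0.2] w 0.993 grip 0.0
(-230, 0, 200, 0) dp [549.1, -338.4, 31.3] rot [0.0, 0.0, -1.061]
(-230, 0, 160, 30) dp [549.1, -338.4, 71.3] rot [0.278, 0.473, -1.036]
```

move_arm --series '[{"dp": [549, -338, 40], "rot": [0.28, 0.47, -1.04], "gripper": -0.67}, {"dp": [549, -338, 40], "rot": [0.28, 0.47, -1.04], "gripper": -0.67}, {"dp": [549, -338, 40], "rot": [0.28, 0.47, -1.04], "gripper": -0.67}, {"dp": [549, -338, 40], "rot": [0.28, 0.47, -1.04], "gripper": -0.67}, {"dp": [549, -338, 40], "rot": [0.28, 0.47, -1.04], "gripper": -0.67}, {"dp": [549, -338, 40], "rot": [0.28, 0.47, -1.04], "gripper": -0.67}, {"dp": [549, -338, 40], "rot": [0.28, 0.47, -1.04], "gripper": -0.67}, {"dp": [549, -338, 40], "rot": [0.28, 0.47, -1.04], "gripper": -0.67}, {"dp": [549, -338, 40], "rot": [0.28, 0.47, -1.04], "gripper": -0.67}, {"dp": [549, -338, 40], "rot": [0.28, 0.47, -1.04], "gripper": -0.67}, {"dp": [549, -338, 40], "rot": [0.28, 0.47, -1.04], "gripper": -0.67}, {"dp": [549, -338, 40], "rot": [0.28, 0.47, -1.04], "gripper": -0.67}, {"dp": [549, -338, 40], "rot": [0.28, 0.47, -1.04], "gripper": -0.67}, {"dp": [549, -338, 40], "rot": [0.28, 0.47, -1.04], "gripper": -0.67}, {"dp": [549, -338, 40], "rot": [0.28, 0.47, -1.04], "gripper": -0.67}, {"dp": [549, -338, 40], "rot": [0.28, 0.47, -1.04], "gripper": -0.67}, {"dp": [549, -338, 50], "rot": [0.28, 0.47, -1.04], "gripper": -0.67}, {"dp": [549, -338, 60], "rot": [0.28, 0.47, -1.04], "gripper": -0.67}, {"dp": [549, -338, 71], "rot": [0.28, 0.47, -1.04], "gripper": -0.67}, {"dp": [549, -338, 71], "rot": [0.28, 0.47, -1.04], "gripper": -0.67}]'

```text
t: 3.07
tcp_pos: [0.6073, -0.1119, 0.1575]
orientation: [-0.165, 0.75, 0.609, 0.198]
contact_force: [-0.7, -0.2, -0.4]
width: 0.163
grip_force: 0.0
```

```bash
python3 go.py "[(-230,0,93,30),(-175,0,93,30),(-150,0,93,30)]"; python3 -c "
from h import *
grab('wrist','wrist1'); grab('scene','scene1')"
```

```text
t 3.07 dockTCP mm [-231.3    1.8  157.5] tilt 29.9 zlat 0.008 F dock [-0.3  0.7 -0.4] w 0.163 grip 0.0
(-230, 0, 93, 30) dp [-31.1, 2.3, 56.5] rot [-0.008, 0.001, -0.0]
(-175, 0, 93, 30) dp [16.6, 2.4, 83.9] rot [-0.008, 0.001, -0.0]
(-150, 0, 93, 30) dp [38.3, 2.5, 96.4] rot [-0.008, 0.001, -0.0]
```

move_arm --series '[{"dp": [-15, 2, 28], "rot": [-0.008, 0, 0], "gripper": -0.67}, {"dp": [-31, 2, 57], "rot": [-0.008, 0, 0], "gripper": -0.67}, {"dp": [-8, 2, 70], "rot": [-0.008, 0, 0], "gripper": -0.67}, {"dp": [16, 2, 84], "rot": [-0.008, 0, 0], "gripper": -0.67}, {"dp": [38, 2.5, 96], "rot": [-0.008, 0, 0], "gripper": -0.67}, {"dp": [38, 2.5, 96], "rot": [-0.008, 0, 0], "gripper": -0.67}]'

```text
t: 3.67
tcp_pos: [0.6282, -0.0301, 0.0964]
orientation: [-0.162, 0.75, 0.609, 0.202]
contact_force: [-0.1, -0.3, 0.2]
width: 0.164
grip_force: 0.0
```

```bash
python3 go.py "[(-135,0,93,30),(-125,0,93,30),(-115,0,93,30)]"; python3 - <<'E'
from h import *
f=grab('scene','scene2');g=grab('side','side2')
a=cv2.resize(f['image'][205:325,245:385],(400,343));b=cv2.resize(g['image'][165:285,225:365],(400,343))
cv2.imwrite('pics/pair2.png',np.hstack([a,b])[:,:,::-1])
E
```

```text
t 3.67 dockTCP mm [-147.    -1.7   96.4] tilt 30.0 zlat -0.003 F dock [-0.3  0.1  0.2] w 0.164 grip 0.0
(-135, 0, 93, 30) dp [8.7, -1.7, 9.0] rot [0.003, 0.0, 0.004]
(-125, 0, 93, 30) dp [17.3, -1.7, 14.0] rot [0.003, 0.0, 0.004]
(-115, 0, 93, 30) dp [26.0, -1.6, 19.0] rot [0.003, 0.0, 0.004]
```

View pics/pair2.png

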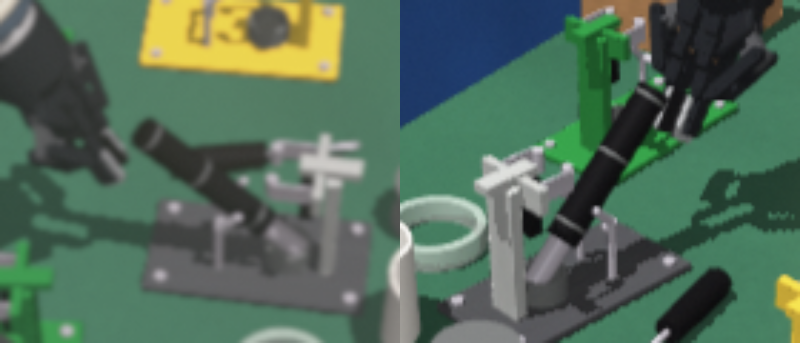

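```bash
python3 go.py "[(-147,0,110,30),(-135,0,110,30),(-128,0,110,30),(-123,0,110,30),(-118,0,111,30),(-113,0,112,30),(-108,0,114,30)]"
```

```text
t 3.77 dockTCP mm [-149.8   -2.3   96.5] tilt 29.9 zlat -0.004 F dock [ 0.1 -0.3 -0.6] w 0.166 grip 0.0
(-147, 0, 110, 30) dp [9.1, -2.2, -10.3] rot [0.004, 0.002, 0.004]
(-135, 0, 110, 30) dp [19.5, -2.2, -4.3] rot [0.004, 0.002, 0.004]
(-128, 0, 110, 30) dp [25.6, -2.2, -0.8] rot [0.004, 0.002, 0.004]
(-123, 0, 110, 30) dp [29.9, -2.2, 1.7] rot [0.004, 0.002, 0.004]
(-118, 0, 111, 30) dp [34.8, -2.2, 3.3] rot [0.004, 0.002, 0.004]
(-113, 0, 112, 30) dp [39.6, -2.2, 4.9] rot [0.004, 0.002, 0.004]
(-108, 0, 114, 30) dp [44.9, -2.2, 5.7] rot [0.004, 0.002, 0.004]
```

move_arm --series '[{"dp": [9, -2, -10], "rot": [0, 0, 0], "gripper": -0.67}, {"dp": [19, -2, -4], "rot": [0, 0, 0], "gripper": -0.67}, {"dp": [25, -2, -1], "rot": [0, 0, 0], "gripper": -0.67}, {"dp": [28, -2, 1], "rot": [0, 0, 0], "gripper": -0.67}, {"dp": [30, -2, 2], "rot": [0, 0, 0], "gripper": -0.67}, {"dp": [30, -2, 2], "rot": [0, 0, 0], "gripper": -0.67}]'

```text
t: 4.27
tcp_pos: [0.6316, -0.0056, 0.1092]
orientation: [-0.161, 0.75, 0.609, 0.202]
contact_force: [-0.3, -1.0, -0.8]
width: 0.167
grip_force: 0.7
```

```bash
python3 go.py "[(-118,0,111,30),(-113,0,112,30),(-108,0,114,30)]"
```

```text
t 4.27 dockTCP mm [-1.223e+02  1.000e-01  1.092e+02] tilt 29.9 zlat -0.003 F dock [-1.   0.1 -0.8] w 0.167 grip 0.7
(-118, 0, 111, 30) dp [4.6, 0.1, 0.6] rot [0.003, 0.002, 0.003]
(-113, 0, 112, 30) dp [9.4, 0.1, 2.2] rot [0.003, 0.002, 0.003]
(-108, 0, 114, 30) dp [14.8, 0.1, 3.0] rot [0.003, 0.002, 0.003]
```

move_arm --series '[{"dp": [5, 0, 0], "rot": [0, 0, 0], "gripper": -0.67}, {"dp": [10, 0, 0], "rot": [0, 0, 0], "gripper": -0.67}, {"dp": [15, 0, 0], "rot": [0, 0, 0], "gripper": -0.67}, {"dp": [20, 0, 0], "rot": [0, 0, 0], "gripper": -0.67}, {"dp": [25, 0, 0], "rot": [0, 0, 0], "gripper": -0.67}, {"dp": [25, 0, 0], "rot": [0, 0, 0], "gripper": -0.67}]'

```text
t: 4.77
tcp_pos: [0.6364, 0.0163, 0.1224]
orientation: [-0.161, 0.75, 0.609, 0.202]
contact_force: [0.5, -0.3, 0.4]
width: 0.165
grip_force: 0.5
```

```bash
python3 go.py "[]"; python3 - <<'E'
from h import *
f=grab('scene','scene3');g=grab('side','side3')
a=cv2.resize(f['image'][205:325,245:385],(400,343));b=cv2.resize(g['image'][165:285,225:365],(400,343))
cv2.imwrite('pics/pair3.png',np.hstack([a,b])[:,:,::-1])
E
```

```text
t 4.77 dockTCP mm [-9.990e+01 -1.000e-01  1.224e+02] tilt 29.9 zlat -0.004 F dock [-0.2 -0.6  0.4] w 0.165 grip 0.5
```

View pics/pair3.png

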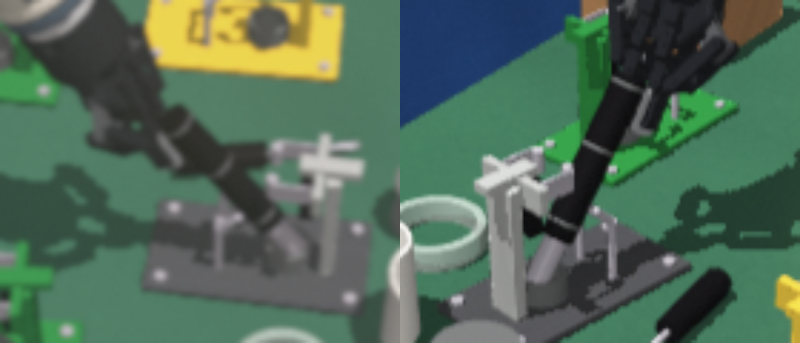

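The wand is rising against the fingers with its foot still in the cup; it sits near (200,190) in the left crop. I continue towards about 13°.

move_arm --series '[{"dp": [6, 0, 1.5], "rot": [0, 0, 0], "gripper": -0.67}, {"dp": [12, 0, 3], "rot": [0, 0, 0], "gripper": -0.67}, {"dp": [18, 0, 5], "rot": [0, 0, 0], "gripper": -0.67}, {"dp": [24, 0, 7], "rot": [0, 0, 0], "gripper": -0.67}, {"dp": [30, 0, 8.5], "rot": [0, 0, 0], "gripper": -0.67}, {"dp": [36, 0, 10], "rot": [0, 0, 0], "gripper": -0.67}, {"dp": [42, 0, 12], "rot": [0, 0, 0], "gripper": -0.67}, {"dp": [46, 0, 13], "rot": [0, 0, 0], "gripper": -0.67}, {"dp": [50, 0, 14], "rot": [0, 0, 0], "gripper": -0.67}, {"dp": [50, 0, 14], "rot": [0, 0, 0], "gripper": -0.67}]'

```text
t: 5.7
tcp_pos: [0.6466, 0.0651, 0.1348]
orientation: [-0.161, 0.75, 0.609, 0.202]
contact_force: [-1.1, -0.5, 0.8]
width: 0.168
grip_force: 0.4
```

```bash
python3 go.py "[]"; python3 - <<'E'
from h import *
f=grab('scene','scene4');g=grab('side','side4')
a=cv2.resize(f['image'][215:305,290:395],(400,343));b=cv2.resize(g['image'][165:285,225:365],(400,343))
cv2.imwrite('pics/pair4.png',np.hstack([a,b])[:,:,::-1])
E
```

```text
t 5.7 dockTCP mm [-5.010e+01  1.000e-01  1.348e+02] tilt 29.9 zlat -0.004 F dock [-0.7  1.   0.8] w 0.168 grip 0.4
```

View pics/pair4.png

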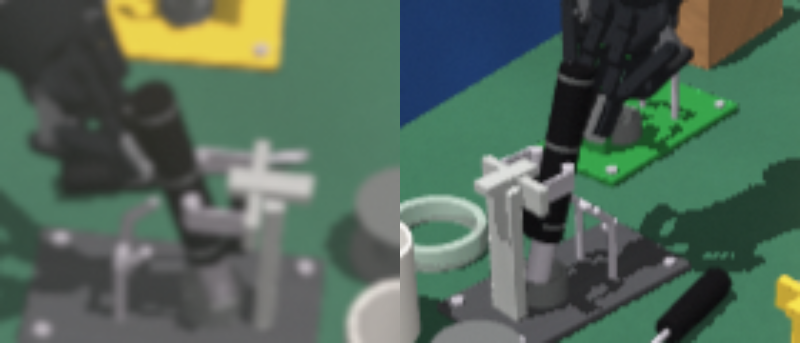

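move_arm --series '[{"dp": [2, 0, 1], "rot": [0, 0, 0], "gripper": -0.67}, {"dp": [4, 0, 2], "rot": [0, 0, 0], "gripper": -0.67}, {"dp": [6, 0, 3], "rot": [0, 0, 0], "gripper": -0.67}, {"dp": [8, 0, 4.5], "rot": [0, 0, 0], "gripper": -0.67}, {"dp": [8, 0, 4.5], "rot": [0, 0, 0], "gripper": -0.67}]'

```text
t: 6.22
tcp_pos: [0.6486, 0.0728, 0.135]
orientation: [-0.16, 0.75, 0.609, 0.202]
contact_force: [-1.9, -6.4, 4.7]
width: 0.165
grip_force: 3.6
```

```bash
python3 go.py "[]"
```

```text
t 6.22 dockTCP mm [-42.1  -0.4 135. ] tilt 29.9 zlat -0.005 F dock [-6.6  0.5  4.7] w 0.165 grip 3.6
```

move_arm --series '[{"dp": [1, 0, 0.4], "rot": [0, 0, 0], "gripper": -0.67}, {"dp": [2, 0, 0.8], "rot": [0, 0, 0], "gripper": -0.67}, {"dp": [2, 0, 0.8], "rot": [0, 0, 0], "gripper": -0.67}]'

```text
t: 6.47
tcp_pos: [0.6491, 0.074, 0.1353]
orientation: [-0.16, 0.75, 0.609, 0.202]
contact_force: [-2.5, -9.9, 6.0]
width: 0.166
grip_force: 5.4
```

```bash
python3 go.py "[]"
```

```text
t 6.47 dockTCP mm [-40.7  -0.6 135.3] tilt 29.8 zlat -0.005 F dock [-10.2   0.4   6. ] w 0.166 grip 5.4
```

move_arm --series '[{"dp": [1, 0, 0.2], "rot": [0, 0, 0], "gripper": -0.67}, {"dp": [2, 0, 0.4], "rot": [0, 0, 0], "gripper": -0.67}, {"dp": [2, 0, 0.4], "rot": [0, 0, 0], "gripper": -0.67}]'

```text
t: 6.72
tcp_pos: [0.6496, 0.076, 0.1362]
orientation: [-0.16, 0.75, 0.609, 0.202]
contact_force: [-3.2, -9.3, 5.7]
width: 0.165
grip_force: 4.7
```

```bash
python3 go.py "[]"
```

```text
t 6.72 dockTCP mm [-38.8  -0.6 136.2] tilt 29.8 zlat -0.006 F dock [-9.7  1.2  5.7] w 0.165 grip 4.7
```

move_arm --series '[{"dp": [1, 0, 0.4], "rot": [0, 0, 0], "gripper": -0.67}, {"dp": [2, 0, 0.8], "rot": [0, 0, 0], "gripper": -0.67}, {"dp": [2.8, 0, 1.2], "rot": [0, 0, 0], "gripper": -0.67}, {"dp": [2.8, 0, 1.2], "rot": [0, 0, 0], "gripper": -0.67}]'

```text
t: 7.05
tcp_pos: [0.6503, 0.0788, 0.1366]
orientation: [-0.16, 0.75, 0.609, 0.202]
contact_force: [-5.1, -10.9, 6.3]
width: 0.166
grip_force: 6.0
```

```bash
python3 go.py "[]"
```

```text
t 7.05 dockTCP mm [-35.8  -0.7 136.6] tilt 29.8 zlat -0.006 F dock [-11.7   2.7   6.3] w 0.166 grip 6.0
```

move_arm --series '[{"dp": [1, -0.4, 0.4], "rot": [0, 0, 0], "gripper": -0.67}, {"dp": [1.8, -0.6, 0.8], "rot": [0, 0, 0], "gripper": -0.67}, {"dp": [2.6, -0.6, 1.2], "rot": [0, 0, 0], "gripper": -0.67}, {"dp": [2.6, -0.6, 1.2], "rot": [0, 0, 0], "gripper": -0.67}]'

```text
t: 7.38
tcp_pos: [0.6504, 0.0823, 0.1369]
orientation: [-0.16, 0.75, 0.609, 0.202]
contact_force: [-2.4, -7.6, 5.9]
width: 0.162
grip_force: 5.3
```

```bash
python3 go.py "[]"
```

```text
t 7.38 dockTCP mm [-3.240e+01 -1.000e-01  1.369e+02] tilt 29.9 zlat -0.006 F dock [-8.   0.8  5.9] w 0.162 grip 5.3
```

move_arm --series '[{"dp": [0.9, 0, 0.3], "rot": [0, 0, 0], "gripper": -0.67}, {"dp": [1.8, 0, 0.7], "rot": [0, 0, 0], "gripper": -0.67}, {"dp": [2.6, 0, 1], "rot": [0, 0, 0], "gripper": -0.67}, {"dp": [2.6, 0, 1], "rot": [0, 0, 0], "gripper": -0.67}]'

```text
t: 7.72
tcp_pos: [0.6508, 0.0855, 0.1374]
orientation: [-0.16, 0.75, 0.609, 0.202]
contact_force: [-2.5, -5.3, 6.3]
width: 0.165
grip_force: 3.8
```

```bash
python3 go.py "[]"
```

```text
t 7.72 dockTCP mm [-2.910e+01  1.000e-01  1.374e+02] tilt 29.9 zlat -0.005 F dock [-5.7  1.4  6.3] w 0.165 grip 3.8
```

move_arm --series '[{"dp": [1.1, 0, 0], "rot": [0, 0, 0], "gripper": -0.67}, {"dp": [2.2, 0, 0.1], "rot": [0, 0, 0], "gripper": -0.67}, {"dp": [2.2, 0, 0.1], "rot": [0, 0, 0], "gripper": -0.67}]'

```text
t: 7.97
tcp_pos: [0.6511, 0.0873, 0.138]
orientation: [-0.16, 0.75, 0.609, 0.202]
contact_force: [-1.5, -6.4, 4.6]
width: 0.165
grip_force: 4.5
```

```bash
python3 go.py "[]"; python3 - <<'E'
from h import *
f=grab('scene','scene5');g=grab('side','side5')
a=cv2.resize(f['image'][215:305,290:395],(400,343));b=cv2.resize(g['image'][185:265,250:343],(400,343))
cv2.imwrite('pics/pair5.png',np.hstack([a,b])[:,:,::-1])
E
```

```text
t 7.97 dockTCP mm [-27.3   0.2 138. ] tilt 29.9 zlat -0.005 F dock [-6.6  0.1  4.6] w 0.165 grip 4.5
```

View pics/pair5.png

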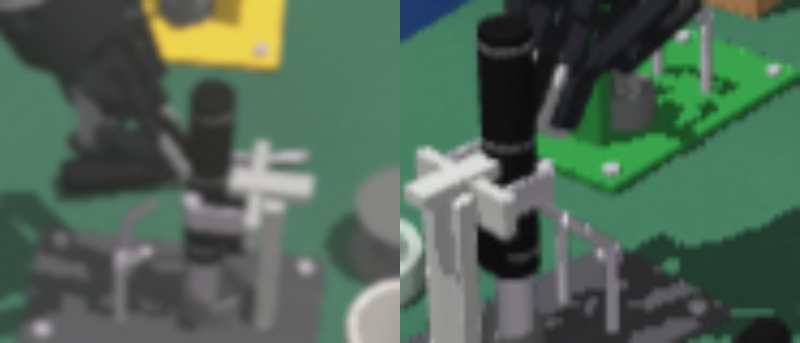

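The wand is nearly upright between the rollers (side crop ~(508,150)), and the fingertips are clear above the clip. I press on gently.

move_arm --series '[{"dp": [1, 0, 0.2], "rot": [0, 0, 0], "gripper": -0.67}, {"dp": [2, 0, 0.4], "rot": [0, 0, 0], "gripper": -0.67}, {"dp": [2, 0, 0.4], "rot": [0, 0, 0], "gripper": -0.67}]'

```text
t: 8.32
tcp_pos: [0.6514, 0.0879, 0.1381]
orientation: [-0.159, 0.75, 0.609, 0.201]
contact_force: [-3.2, -13.3, 3.1]
width: 0.169
grip_force: 7.6
```

```bash
python3 go.py "[]"
```

```text
t 8.32 dockTCP mm [-2.670e+01  1.000e-01  1.381e+02] tilt 29.8 zlat -0.005 F dock [-13.7   0.4   3.1] w 0.169 grip 7.6
```

move_arm --series '[{"dp": [0.4, 0, 0.2], "rot": [0, 0, 0], "gripper": -0.67}, {"dp": [0.8, 0, 0.4], "rot": [0, 0, 0], "gripper": -0.67}, {"dp": [0.8, 0, 0.4], "rot": [0, 0, 0], "gripper": -0.67}, {"dp": [0.8, 0, 0.4], "rot": [0, 0, 0], "gripper": -0.67}]'

```text
t: 8.65
tcp_pos: [0.6515, 0.0881, 0.138]
orientation: [-0.159, 0.751, 0.609, 0.201]
contact_force: [-4.8, -15.6, 5.3]
width: 0.161
grip_force: 8.9
```

```bash
python3 go.py "[]"
```

```text
t 8.65 dockTCP mm [-2.65e+01  1.00e-01  1.38e+02] tilt 29.7 zlat -0.006 F dock [-16.2   1.5   5.3] w 0.161 grip 8.9
```

move_arm --series '[{"dp": [0.4, 0, 0.2], "rot": [0, 0, 0], "gripper": -0.67}, {"dp": [0.4, 0, 0.2], "rot": [0, 0, 0], "gripper": -0.67}, {"dp": [0.4, 0, 0.2], "rot": [0, 0, 0], "gripper": -0.67}, {"dp": [0.4, 0, 0.2], "rot": [0, 0, 0], "gripper": -0.67}, {"dp": [0.4, 0, 0.2], "rot": [0, 0, 0], "gripper": -0.67}, {"dp": [0.4, 0, 0.2], "rot": [0, 0, 0], "gripper": -0.67}, {"dp": [0.4, 0, 0.2], "rot": [0, 0, 0], "gripper": -0.67}, {"dp": [0.4, 0, 0.2], "rot": [0, 0, 0], "gripper": -0.67}]'

```text
t: 9.32
tcp_pos: [0.6516, 0.0882, 0.1381]
orientation: [-0.159, 0.751, 0.609, 0.201]
contact_force: [-4.3, -17.2, 4.8]
width: 0.169
grip_force: 9.6
```

```bash
python3 go.py "[]"; python3 - <<'E'
from h import *
f=grab('scene','scene6');g=grab('side','side6')
a=cv2.resize(f['image'][215:305,290:395],(400,343));b=cv2.resize(g['image'][185:265,250:343],(400,343))
cv2.imwrite('pics/pair6.png',np.hstack([a,b])[:,:,::-1])
E
```

```text
t 9.32 dockTCP mm [-26.3  -0.  138.1] tilt 29.7 zlat -0.006 F dock [-17.8   0.7   4.8] w 0.169 grip 9.6
```

View pics/pair6.png

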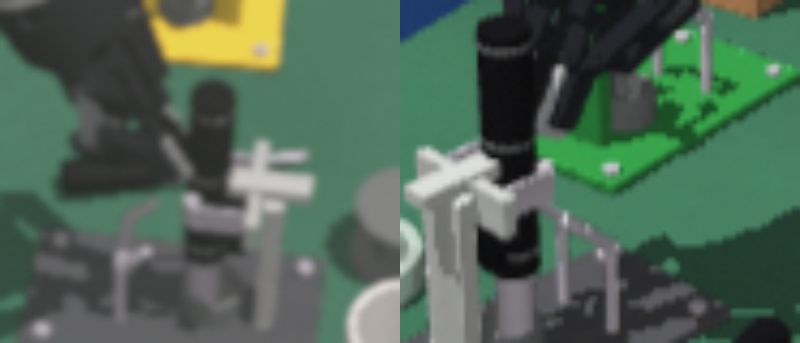

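Pressed at about 18.5 N for over 0.6 s, with the wand upright on the pad. I back off along dock -x and check.

move_arm --series '[{"dp": [-2, 0, -1], "rot": [0, 0, 0], "gripper": -0.67}, {"dp": [-5, 0, -3], "rot": [0, 0, 0], "gripper": -0.67}, {"dp": [-13, 0, -8], "rot": [0, 0, 0], "gripper": -0.67}, {"dp": [-26, 0, -15], "rot": [0, 0, 0], "gripper": -0.67}, {"dp": [-43, 0, -25], "rot": [0, 0, 0], "gripper": -0.67}, {"dp": [-69, 0, -60], "rot": [0, 0, 0], "gripper": -0.67}, {"dp": [-95, 0, -85], "rot": [0, 0, 0], "gripper": -0.67}, {"dp": [-95, 0, -85], "rot": [0, 0, 0], "gripper": -0.67}]'

```text
t: 10.08
tcp_pos: [0.626, -0.037, 0.1663]
orientation: [-0.158, 0.751, 0.608, 0.203]
contact_force: [0.2, 0.3, -0.4]
width: 0.169
grip_force: 0.0
```

```bash
python3 go.py "[]"; python3 - <<'E'
from dk import *
from scipy.optimize import least_squares
F={c:grab(c,c+'7') for c in('scene','side')}
out=[]
obs={}
for c in F:
    for m in env.masks_of(c,'wand'):
        print(c,m['conf'],m['bbox'])
        if c not in obs: 
            M=m['mask'].astype(np.uint8); ys,xs=np.nonzero(M); obs[c]=M
            # axis line from body rows: midpoints
            mid=[(y,xs[ys==y].mean(),np.ptp(xs[ys==y])+1) for y in np.unique(ys)]
            print([tuple(np.round(q,1)) for q in mid[::6]])
    for nm,X in (('top axis',(-.003,0,.204)),('mid',(-.003,0,.119)),('foot',(0,0,.014))): print(nm,proj(F[c],W(X)).round(1))
a=cv2.resize(F['scene']['image'][215:305,290:395],(400,343),interpolation=cv2.INTER_CUBIC);b=cv2.resize(F['side']['image'][180:275,233:343],(400,343),interpolation=cv2.INTER_CUBIC)
for im,c,o,k in((a,'scene',(290,215),(400/105,343/90)),(b,'side',(233,180),(400/110,343/95))):
    th=np.linspace(0,2*np.pi,40)
    P=((proj(F[c],W(np.c_[-.003+.014*np.cos(th),.014*np.sin(th),0*th+.204]))-o+.5)*k).astype(np.int32); cv2.polylines(im,[P],True,(255,0,0))
    P=((proj(F[c],W([(-.003,0,.204),(0,0,.014)]))-o+.5)*k).astype(np.int32); cv2.polylines(im,[P],True,(0,255,0))
cv2.imwrite('pics/pair7.png',np.hstack([a,b])[:,:,::-1])
E
```

```text
t 10.08 dockTCP mm [-154.2   -0.9  166.3] tilt 29.8 zlat -0.009 F dock [ 0.4 -0.1 -0.4] w 0.169 grip 0.0
scene 0.74 [334.5, 237.1, 354.4, 291.6]
[(np.float64(235.0), np.float64(345.5), np.float64(2.0)), (np.float64(241.0), np.float64(345.0), np.float64(13.0)), (np.float64(247.0), np.float64(345.0), np.float64(13.0)), (np.float64(253.0), np.float64(344.5), np.float64(14.0)), (np.float64(259.0), np.float64(344.0), np.float64(13.0)), (np.float64(265.0), np.float64(344.0), np.float64(11.0)), (np.float64(276.0), np.float64(342.5), np.float64(10.0)), (np.float64(282.0), np.float64(342.5), np.float64(10.0)), (np.float64(288.0), np.float64(342.5), np.float64(8.0))]
scene 0.69 [381.3, 259.5, 408.2, 291.9]
top axis [[347.7 239.2]]
mid [[346.1 264.4]]
foot [[345.6 292.7]]
side 0.8 [268.8, 186.9, 285.0, 263.8]
[(np.float64(187.0), np.float64(274.5), np.float64(6.0)), (np.float64(193.0), np.float64(273.5), np.float64(14.0)), (np.float64(199.0), np.float64(273.5), np.float64(14.0)), (np.float64(205.0), np.float64(274.5), np.float64(14.0)), (np.float64(211.0), np.float64(274.5), np.float64(14.0)), (np.float64(217.0), np.float64(274.5), np.float64(14.0)), (np.float64(223.0), np.float64(276.5), np.float64(8.0)), (np.float64(235.0), np.float64(279.0), np.float64(5.0)), (np.float64(241.0), np.float64(278.5), np.float64(8.0)), (np.float64(247.0), np.float64(277.0), np.float64(9.0)), (np.float64(253.0), np.float64(276.5), np.float64(10.0)), (np.float64(259.0), np.float64(276.5), np.float64(10.0))]
top axis [[271.4 191.8]]
mid [[272.8 226.1]]
foot [[273.4 266. ]]
```

View pics/pair7.png

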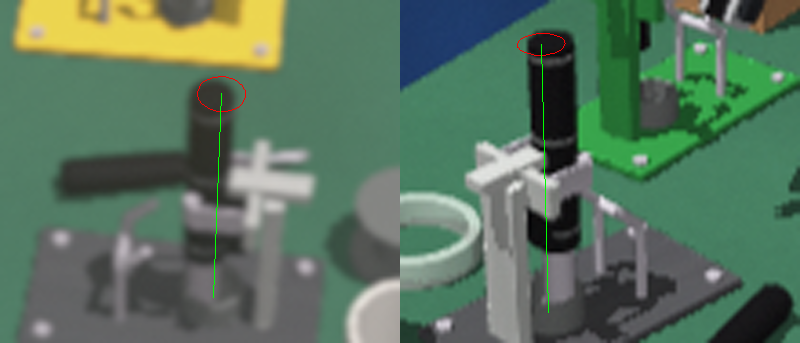

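```bash
python3 - <<'E'
from dk import *
import pickle
fs=pickle.load(open('f0.pkl','rb'))
def tri(a,b):
    P=[np.array(fs[c]['mtx'])@np.c_[fs[c]['R'],np.ravel(fs[c]['t'])] for c in('scene','side')]
    X=cv2.triangulatePoints(P[0],P[1],np.array(a,float).reshape(2,1),np.array(b,float).reshape(2,1)).ravel(); X=X[:3]/X[3]
    return X,[proj(fs[c],X)[0]-q for c,q in zip(('scene','side'),(a,b))]
S=lambda u,v:(290+u*105/400-.5,215+v*90/343-.5)
D=lambda u,v:(233+(u-400)*110/400-.5,180+v*95/343-.5)
for n,a,b in (('top',S(212,92),D(552,42)),('cup rim',S(211,300),D(556,303)),('screw -x+y',S(61,238),D(713,274))):
    X,r=tri(a,b); print(n,X.round(4),np.round(r,1).tolist())
E
```

```text
top [0.6535 0.1053 0.2036] [[-0.2, -0.2], [-0.2, 0.1]]
cup rim [0.6581 0.1095 0.0166] [[-1.0, -0.8], [-1.2, 0.6]]
screw -x+y [0.5981 0.0174 0.012 ] [[-0.3, -0.3], [-0.4, 0.2]]
```

The wand's top triangulates to z = 0.204, so the foot is on the floor (0.014). It sits about 6 mm from the cup line and the arm is clear, so I hand in.

```bash
python3 -c "
from rig import env
print(env.job_done())"
```

```text
the job is handed in; nothing more can be done
None
```

The job is handed in, with no verdict returned: the wand stands upright in the clip after about 18.5 N was held on it for over half a second. Its foot measures as down on the cup floor, the arm is clear, and nothing else was touched that I could see.

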